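# Set up two casting flasks: wax tree into the sprue base, flask over the wax

### The arm

A 6-joint arm with a two-finger parallel gripper is mounted at the origin on a cart in front of the work surface, level with it; the furniture and walls round the work are solid. World frame = base frame: x ahead of the robot, y to its left, z up, the work surface at z = 0. Lengths are in mm, angles in degrees, forces in N, time in s.
With the tool pointing down it reaches from about 350 to 850 mm from the base axis. Payload 8.1 kg.
Tool frame: the origin (TCP) lies at the very end of the fingers, on their centre line; the grasp point (between the pads) lies 19 mm behind it (r.grip_point_offset is the distance from the TCP to the grasp point, in mm); z points along the fingers, y is the line along which they close (so a half turn about z gives the same grasp; the last joint's range is limited). The gripper opens to 85 mm and grips with 20 to 120 N. Pads are 22 mm wide; open, the fingers measure 114 mm over their backs; the gripper's body (76 mm by 85 mm) begins 54 mm behind the grasp point. The pads swing forward as they close: fully open they stand 13 mm farther back than shut.
Start: joints at [71.654, 7.471, 85.268, -0, 87.261, -4.893], TCP at [139.567, 583.546, 231.292] pointing down, gripper open.
Joint ranges: [-169.43, 169.43], [-51.17, 129.36], [1.28, 143.12], [-76.62, 256.62], [0, 156.53], [-152.29, 152.29]. Speed limits (degrees/s): [136.94, 136.94, 159.86, 180, 180, 180].

### API

Orientations are given as [roll, pitch, yaw] about the fixed x, y, z axes, in that order (R = Rz(yaw) Ry(pitch) Rx(roll)).
In Python, from bench import status, eyes, r gives the robot as it stands.
- The arm moves only by the shell command python3 -m handwheel 'ROWS' [FORCE]. ROWS is a JSON object whose one key "series" holds a list that holds one entry, the list of rows, each a list of 7 numbers: the shift along the tool's x, y, z in cm, then the turn, a rotation vector about the tool's x, y, z in rad, then the opening, from 0 (shut) to 1 (fully open). In form: {"series": [[[tx, ty, tz, rx, ry, rz, claw], ...]]}. A call has 1 to 12 rows; each row is the pose to reach, as a shift and turn from the pose commanded when the call began, along the tool's axes at that moment; what a row does not reach only later rows make up. A row lasts 1/8 s, in which the tool goes at most 62.5 mm and 10.7 degrees, less where a joint would pass 70% of its speed; a pose out of reach is approached as far as the arm can. A call with a gripper value outside its range is refused whole. The fingers move at their own pace and stop on an object; FORCE is the grip in N (left out, the last holds). Time passes only in rows, so rows that repeat a pose let the fingers close. It gives the time, the measured TCP pose, the force, the opening and the grip force at its end, in the units of the state.
- status.sense(): the state, without advancing time (a new reading comes with each control period).
- eyes.snapshot(name): name is "scene" or "top" or "wrist"; returns a dict with "img" (480x640x3 uint8, red, green, blue), "mtx" (3x3 intrinsics, pixels), "R" (3x3) and "t" (3): a world point X has camera coordinates R X + t. Camera axes: x right, y down, z forward; pixel columns grow to the right and rows downward; lengths in mm; the calibration is good to about 2 mm. A picture is of the moment at which its call begins. There is no depth.
- r.hand_in(): hands the job in; it is judged then, once.
The state is a dict: "time": time; "joint_pos": joint angles; "qd": joint speeds; "joint_efforts": joint torques, N m; "tool_pos": TCP position; "tcp_rot": TCP orientation; "ft_force": force on the tool from outside, world axes, zero at the start; "wrist_torque": the same for the moment, N m; "finger_gap": finger opening in mm; "grip_force": force on a finger pad.
Only numpy, scipy, OpenCV 4.12 (cv2) and the standard library are available. Lean on these libraries where they do the work, as an engineer would, in place of code of your own. Each camera call takes 0.05 s, during which the arm holds its last target. There are 200 camera calls.

### The job

Get both casting flasks ready for investing: stand the tall wax tree in the cup of the large rubber sprue base and the short tree in that of the small base, then gently lower the matching flask over each tree, large flask on the large base and small flask on the small one, until it sits fully down and level inside the base's rim. The wax is fragile: do not knock the trees with the flasks; in the end everything stands upright, seated and let go. Mind the lamp that hangs over the bench on the right, the pliers shelf behind and the 115 mm high white bur stand in the middle.

Things in the scene. Friction and masses are not known exactly. Their poses are not given: they have to be found in the camera images.
- bur_tower: White three-tiered bur stand, round, 155 mm wide at the foot, 115 mm high, standing among the things at a fixed place; not part of the job, only to be kept clear of. Origin: underside centre, z up.
- base_large: Larger black rubber sprue base, a round dish 80 mm wide, fixed. Origin: underside centre, z up. Central cup 37 mm wide, 15 mm high; its socket for a wax tree's foot is a funnel, 25 mm wide at its floor (5 mm up), 32 mm at the mouth. Round the cup the flask's seat, also at 5 mm, in a rim 14 mm high, inside 67.6 mm wide at the seat, flaring to 73.6 mm at the top. Fits the large flask.
- base_small: Smaller black rubber sprue base, a round dish 70 mm wide, fixed. Origin: underside centre, z up. Central cup 37 mm wide, 15 mm high; its socket for a wax tree's foot is a funnel, 25 mm wide at its floor (5 mm up), 32 mm at the mouth. Round the cup the flask's seat, also at 5 mm, in a rim 14 mm high, inside 57.6 mm wide at the seat, flaring to 63.6 mm at the top. Fits the small flask.
- flask_large: large stainless steel casting flask: open round tube standing upright, outer diameter 64 mm, inner 58 mm, height 78 mm, about 360 g. Origin: underside centre, z up; yaw immaterial. Grip across the outside near the top. Seated, its underside rests on the seat of the large base, round the tree.
- flask_small: small stainless steel casting flask: open round tube standing upright, outer diameter 54 mm, inner 49 mm, height 56 mm, about 190 g. Origin: underside centre, z up; yaw immaterial. Grip across the outside near the top. Seated, its underside rests on the seat of the small base, round the tree.
- tree_tall: tall tree of dark green wax, about 35 g, upright on a round foot 22 mm wide, 7 mm thick, chamfered below. Origin: underside centre, z up. Round stem 9 mm thick to 62 mm height; ten small charms hang in two tiers on sprues, reaching 20.5 mm from the axis, none above 41 mm; the bare stem above is the grip. Seated, the foot stands on the socket floor of the large base.
- tree_short: short tree of dark green wax, about 25 g, upright on a round foot 22 mm wide, 7 mm thick, chamfered below. Origin: underside centre, z up. Round stem 9 mm thick to 44 mm height; four small charms hang in one tier on sprues, reaching 17.5 mm from the axis, none above 25 mm; the bare stem above is the grip. Seated, the foot stands on the socket floor of the small base.

How it is judged:
By the outcome, as a careful person would: the job done as asked, in the order asked, and still so for the second after the job is handed in, with the robot touching nothing.
It also fails if it takes over 112 s, if anything falls off the work surface, if the arm or the gripper's body presses on something with over 40 N, if the wrist force passes 120 N, or if a joint passes its speed limit or range.

## Working session

There is one attempt and no reset: what is moved stays moved. The work goes in short steps, Python scripts to look and compute and a shell command to move; the robot and the scene stay as the last step left them, time stands still between calls to the robot, and variables do not carry over. Pictures are saved under pics/ and viewed, at most 14 in all, crops included, and the job is handed in when it is done.

```bash
ls; mkdir -p pics
python3 - <<'E'
from bench import status, eyes, r
import cv2
for n in ("scene","top"):
    s=eyes.snapshot(n); cv2.imwrite(f"pics/{n}0.png",s["img"][:,:,::-1]); print(n,s["mtx"].round(1).tolist(),s["R"].round(3).tolist(),s["t"].round(1).tolist(),(-s["R"].T@s["t"]).round())
st=status.sense(); print(st)
E
```

```text
pics
scene [[534.1, 0.0, 316.7], [0.0, 534.1, 239.7], [0.0, 0.0, 1.0]] [[-0.678, -0.735, 0.017], [-0.554, 0.495, -0.67], [0.483, -0.464, -0.743]] [376.9, 333.0, 621.5] [139. 400. 678.]
top [[594.9, 0.0, 331.7], [0.0, 594.9, 243.3], [0.0, 0.0, 1.0]] [[-0.073, -0.997, -0.007], [-0.963, 0.073, -0.261], [0.261, -0.012, -0.965]] [42.0, 537.8, 782.7] [317.  13. 896.]
{'time': 0.1, 'joint_pos': array([ 7.16542192e+01,  7.50876463e+00,  8.53241701e+01, -1.47950199e-03,
        8.72639807e+01, -4.89203727e+00]), 'qd': array([-0.00214645, -0.01364429, -0.18757761, -0.03470504,  0.02010155,
        0.07835824]), 'joint_efforts': array([ 1.03530463e-03, -5.70931292e+01, -5.01954854e+01, -1.11540021e-04,
        7.69588631e-03, -3.98461339e-05]), 'tool_pos': array([139.41048739, 583.04964043, 230.35954443]), 'tcp_rot': array([-1.79903312e+02, -6.79248768e-03,  1.66546323e+02]), 'ft_force': array([-0.02722492, -0.02614641,  1.03666225]), 'wrist_torque': array([-0.02742635, -0.02258044, -0.00226931]), 'grip_force': 0.0, 'finger_gap': 85.12496524230659}
```

View pics/scene0.png

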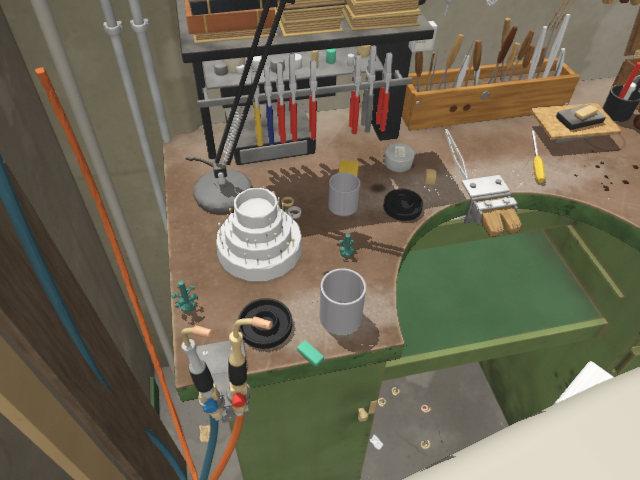

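View pics/top0.png

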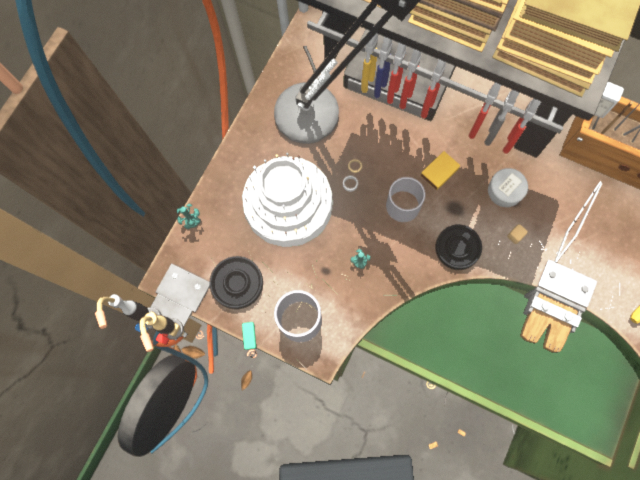

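The scene view shows the tall tree at (185,297), large base (265,323), large flask (342,300), short tree (347,246), small flask (344,193) and small base (403,205). In the top view they are at (188,217), (237,283), (298,315), (360,259), (405,198) and (459,247). The bur stand is at (288,200) in the top view, and the lamp arm rises from about (307,110) towards the upper right.

```bash
cat > h.py <<'E'
import numpy as np, cv2
from bench import status, eyes, r
def cen(s): return -s["R"].T@s["t"]
def ray(s,p): 
    d=s["R"].T@np.linalg.inv(s["mtx"])@np.array([p[0],p[1],1.]); return cen(s),d/np.linalg.norm(d)
def plane(s,p,z):
    c,d=ray(s,p); return (c+d*(z-c[2])/d[2]).round(1)
def tri(*sp):
    A=np.zeros((3,3));b=np.zeros(3);L=[]
    for s,p in sp:
        c,d=ray(s,p);M=np.eye(3)-np.outer(d,d);A+=M;b+=M@c;L.append((c,M))
    X=np.linalg.solve(A,b); return X.round(1),[round(float(np.linalg.norm(M@(X-c))),1) for c,M in L]
def proj(s,X):
    q=s["mtx"]@(s["R"]@np.array(X,float)+s["t"]); return (q[:2]/q[2]).round(1)
def save(n,s,box=None,k=1):
    im=s["img"][:,:,::-1]
    if box: im=im[box[1]:box[3],box[0]:box[2]]
    cv2.imwrite(f"pics/{n}.png",cv2.resize(im,None,fx=k,fy=k,interpolation=cv2.INTER_CUBIC))
E
python3 - <<'E'
from h import *
S=eyes.snapshot("scene");T=eyes.snapshot("top")
import pickle; pickle.dump((S,T),open("st.pkl","wb"))
for n,a,b in [("tall",(185,297),(188,217)),("Lbase",(265,323),(237,283)),("Lflask",(342,290),(298,315)),("short",(347,246),(360,259)),("Sflask",(344,183),(405,194)),("Sbase",(403,205),(459,247)),("tower top",(256,207),(284,180)),("lamp foot",(222,190),(307,112))]:
    print(n,tri((S,a),(T,b)),plane(T,b,0),plane(S,a,0))
print(plane(T,(155,405),0),proj(T,(139,583,231)),proj(T,(100,500,300)))
# table outline/ torch
for n,a,b in [("torch1",(262,322),(182,328)),("torch2",(208,331),(103,323)),("shelf post L",(200,60),(310,30)),("shelf edge R front",(430,42),(600,100))]: print(n,tri((S,a),(T,b)))
# green masks
for nm,s in (("S",S),("T",T)):
    h=cv2.cvtColor(s["img"],cv2.COLOR_RGB2HSV)
    m=cv2.inRange(h,(75,70,20),(100,255,200))
    n,l,st,c=cv2.connectedComponentsWithStats(m)
    print(nm,[(st[i].tolist(),c[i].round(1).tolist()) for i in range(1,n) if st[i,4]>60])
    cv2.imwrite(f"pics/m{nm}.png",m)
st=np.hstack([cv2.resize(S["img"][155:355,155:435,::-1],None,fx=2.8,fy=2.8)])
cv2.imwrite("pics/Sz.png",st)
E
```

```text
tall (array([609.8, 218.1,  26.6]), [0.2, 0.2]) [618.9 224.4   0. ] [628.8 210.5   0. ]
Lbase (array([506.2, 150. ,   4.3]), [0.4, 0.4]) [506.8 150.4   0. ] [508.9 148.5   0. ]
Lflask (array([441.5,  56.9,  66.8]), [1.0, 1.0]) [450.6  60.    0. ] [475.6  19.8  -0. ]
short (array([526.2, -40. ,  17. ]), [0.2, 0.2]) [530.3 -41.    0. ] [535.9 -51.4   0. ]
Sflask (array([ 611.3, -113.7,   55.1]), [0.6, 0.6]) [ 631.2 -121.7   -0. ] [ 652.5 -159.4    0. ]
Sbase (array([ 537.1, -195.6,    2.6]), [0.2, 0.2]) [ 537.9 -196.1    0. ] [ 538.4 -197.9    0. ]
tower top (array([630. ,  62.8,  98.5]), [1.0, 1.0]) [669.7  69.6   0. ] [712.1   5.    0. ]
lamp foot (array([786.1,  25.4,   2.8]), [0.5, 0.5]) [787.   25.2   0. ] [789.3  24.1   0. ]
[334.8 275.5   0. ] [-225.4  633.5] [-208.9  706.8]
torch1 (array([427.7, 202.2, 146. ]), [5.3, 5.3])
torch2 (array([427.1, 275.1, 207.9]), [0.0, 0.0])
shelf post L (array([775.5,  20.2, 259.7]), [15.1, 15.1])
shelf edge R front (array([ 654.4, -348.3,  219.3]), [6.0, 6.0])
S [([326, 48, 10, 16, 126], [330.6, 55.6]), ([0, 155, 110, 236, 2703], [40.8, 264.8]), ([340, 234, 15, 23, 206], [346.8, 246.5]), ([172, 281, 26, 31, 361], [184.8, 298.4]), ([297, 347, 27, 19, 86], [310.4, 357.7]), ([200, 416, 18, 64, 429], [209.7, 449.1]), ([145, 427, 42, 53, 424], [166.6, 453.9])]
T [([16, 0, 128, 215, 2735], [62.2, 97.6]), ([178, 209, 22, 19, 170], [190.5, 219.7]), ([351, 254, 19, 14, 121], [360.2, 260.2]), ([213, 328, 4, 27, 65], [214.7, 341.8]), ([151, 362, 57, 91, 341], [184.7, 413.3])]
```

View pics/Sz.png

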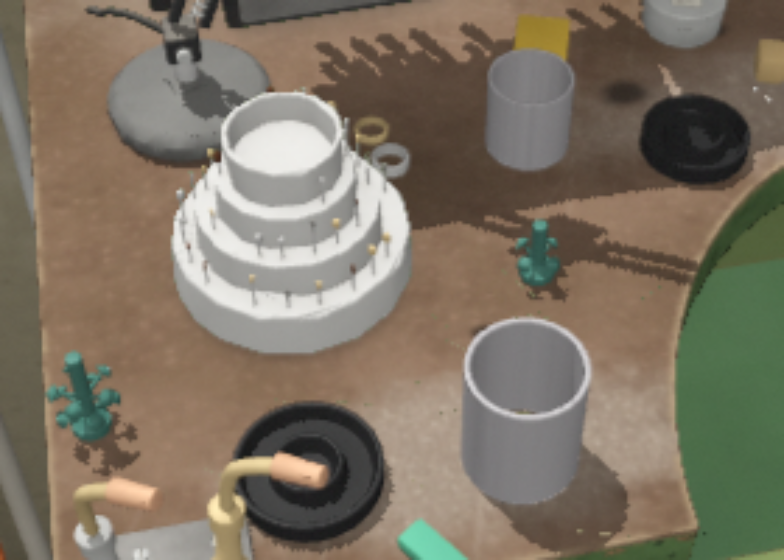

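The enlarged scene crop shows everything upright. The tall tree's stem top is at about (181,282) in full-image pixels and the short one's at (348,235). The torch tips reach over the large base at (271,325) and (210,332). Next I check the torches, lamp arm and shelf in 3D, and then bring the wrist camera over.

Run:
```python
from h import *
import pickle; S,T=pickle.load(open("st.pkl","rb"))
def best(n,a,l0,l1):
    l0,l1=np.array(l0,float),np.array(l1,float)
    c=min(((tri((S,a),(T,l0+(l1-l0)*u)),u) for u in np.linspace(-.5,1.5,81)),key=lambda q:q[0][1][0]); print(n,c)
for a in [(222,165),(240,105),(258,40),(268,5)]: best("lamp arm",a,(303,102),(405,0))
for a in [(271,325),(205,332)]: best("torch",a,(100,318),(185,335)); 
for a in [(430,40),(195,50)]: best("shelf",a,(330,15),(610,105))
h=cv2.cvtColor(S["img"],cv2.COLOR_RGB2HSV)
print("reach",[round(float(np.hypot(*p))) for p in [(610,218),(526,-40),(442,57),(506,150),(611,-114),(537,-196)]])
W=eyes.snapshot("wrist"); print((cen(W)-status.sense()["tool_pos"]).round(1),W["R"].round(2).tolist(),W["mtx"][0,0]); save("w0",W)
print(proj(W,(610,218,30)))
```

```text
lamp arm ((array([795.5,  12.5,  49.7]), [0.1, 0.1]), np.float64(0.10000000000000009))
lamp arm ((array([884.8, -99.2,  81.8]), [0.1, 0.1]), np.float64(0.75))
lamp arm ((array([ 970.7, -218.8,  139.3]), [1.9, 1.9]), np.float64(1.5))
lamp arm ((array([ 879.1, -182.6,  250.8]), [6.2, 6.2]), np.float64(1.5))
torch ((array([415.6, 204.7, 159.8]), [0.5, 0.5]), np.float64(0.875))
torch ((array([432.8, 276.3, 200.8]), [0.3, 0.3]), np.float64(0.050000000000000044))
shelf ((array([ 653.8, -357.9,  217.6]), [0.7, 0.7]), np.float64(1.0))
shelf ((array([785.6,  34.8, 283.8]), [0.1, 0.1]), np.float64(-0.14999999999999997))
reach [648, 528, 446, 528, 622, 572]
[-77.   18.3 141.9] [[0.23, 0.97, -0.0], [0.92, -0.22, 0.31], [0.3, -0.07, -0.95]] 421.54451286076704
[118.2 633.9]
```

View pics/w0.png

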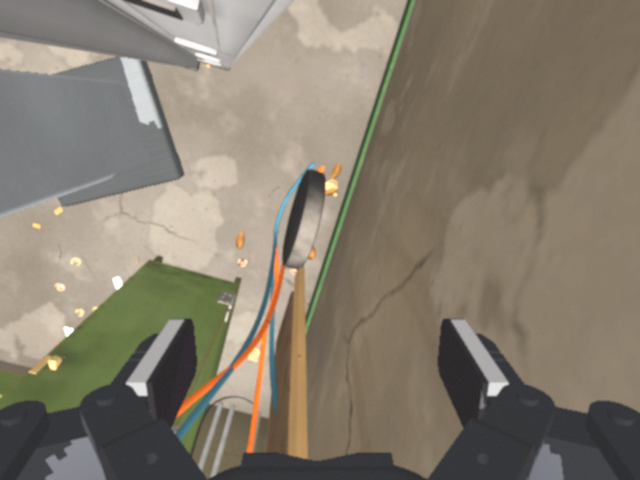

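The wrist picture shows only floor and the open fingers, since the arm starts off to the side. The lamp head is in neither fixed view, so I'll check which heights each place is visibly clear up to.

Run:
```python
from h import *
import pickle; S,T=pickle.load(open("st.pkl","rb"))
def vis(s,X):
    p=proj(s,X); return 0<=p[0]<640 and 0<=p[1]<480 and (s["R"]@np.array(X,float)+s["t"])[2]>0
for P in [(610,218),(526,-40),(442,57),(506,150),(611,-114),(537,-196),(450,-200),(700,-114),(650,-200)]:
    print(P,[max(z for z in range(0,900,10) if vis(s,(*P,z))) for s in (S,T)], proj(T,(*P,300)))
J=status.sense()["joint_pos"]; print(status.sense()["tcp_rot"])
from scipy.spatial.transform import Rotation as Ro
st=status.sense(); R=Ro.from_euler("xyz",st["tcp_rot"],degrees=True).as_matrix()
for tgt in [(300,420,400),(430,-40,400)]: print((R.T@(np.array(tgt)-st["tool_pos"])/10).round(1))
print(R.round(2))
```

```text
(610, 218) [460, 530] [128.  140.9]
(526, -40) [420, 610] [370.5 196.4]
(442, 57) [470, 730] [283.3 280.7]
(506, 150) [480, 660] [191.5 227.4]
(611, -114) [370, 490] [430.6 118.7]
(537, -196) [370, 570] [515.  176.2]
(450, -200) [400, 520] [531.9 254.7]
(700, -114) [340, 380] [421.4  47.7]
(650, -200) [330, 430] [503.   81.6]
[-1.79946794e+02 -3.22569845e-03  1.66549011e+02]
[-19.4 -12.2 -16.9]
[-42.8 -53.9 -16.9]
[[-0.97  0.23 -0.  ]
 [ 0.23  0.97 -0.  ]
 [ 0.   -0.   -1.  ]]
```

```bash
python3 -m handwheel '{"series": [[[0,0,-5,0,0,0,1],[0,0,-10,0,0,0,1],[-38.2,-35.3,-10,0,0,-0.235,1],[-38.2,-35.3,-10,0,0,-0.235,1],[-38.2,-35.3,-10,0,0,-0.235,1],[-38.2,-35.3,-10,0,0,-0.235,1],[-38.2,-35.3,-10,0,0,-0.235,1],[-38.2,-35.3,-10,0,0,-0.235,1],[-38.2,-35.3,-10,0,0,-0.235,1],[-38.2,-35.3,-10,0,0,-0.235,1],[-38.2,-35.3,-10,0,0,-0.235,1],[-38.2,-35.3,-10,0,0,-0.235,1]]]}'
python3 - <<'E'
from h import *
W=eyes.snapshot("wrist"); save("w1",W)
import pickle; pickle.dump(W,open("w1.pkl","wb"))
print(cen(W).round(1)); 
for X in [(610,218,62),(610,218,0),(506,150,5)]: print(proj(W,X))
E
```

```text
time: 1.75
tool_pos: [429.5, 150.0, 331.1]
tcp_rot: [-180.0, -0.0, 179.8]
ft_force: [-0.7, 0.2, 0.5]
finger_gap: 85.6
grip_force: 0.0
[350.4 150.  473.2]
[378.7 346.7]
[371.9 319.5]
[317.5 242.5]
```

View pics/w1.png

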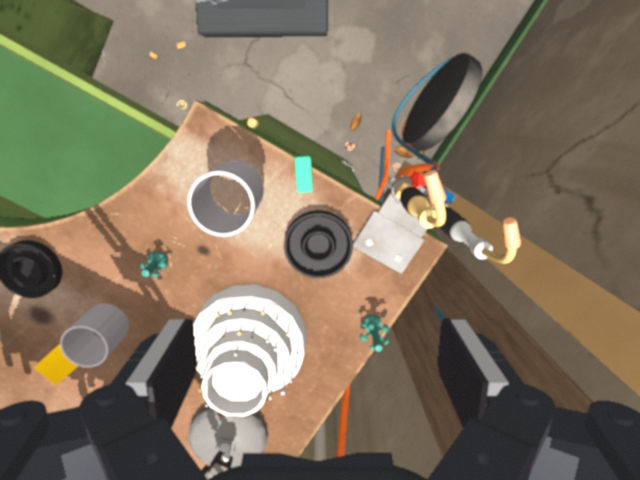

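The wrist view shows the whole set: large base (319,243), large flask rim (222,203), short tree (153,263), tall tree (375,332), small base (29,268), small flask rim (85,347), and torches at (430,210) and (510,240). Now for exact centres.

Run:
```python
from h import *
import pickle; W=pickle.load(open("w1.pkl","rb")); S,T=pickle.load(open("st.pkl","rb"))
def dark(s,p,rad,th=60):
    g=s["img"].max(2); m=(g<th).astype(np.uint8); k=np.zeros_like(m); cv2.circle(k,p,rad,1,-1); m&=k
    m=cv2.morphologyEx(m,cv2.MORPH_CLOSE,np.ones((5,5)))
    c=max(cv2.findContours(m,cv2.RETR_EXTERNAL,cv2.CHAIN_APPROX_NONE)[0],key=cv2.contourArea)
    e=cv2.fitEllipse(cv2.convexHull(c)); return e
for n,ps in (("L",((W,(319,243),42),(S,(265,323),36),(T,(237,283),34))),("s",((W,(29,268),42),(S,(403,205),27),(T,(459,247),31)))):
    E=[dark(*q) for q in ps]
    for e in E: print(n,np.round(e[0],1),np.round(e[1],1),round(e[2]))
    print(tri(*[(q[0],e[0]) for q,e in zip(ps,E)]),[plane(q[0],e[0],10)[:2].tolist() for q,e in zip(ps,E)])
a=[W["img"][y-35:y+35,x-42:x+42,::-1] for x,y in ((375,330),(153,262),(222,203),(90,335))]
b=[T["img"][y-35:y+35,x-42:x+42,::-1] for x,y in ((188,217),(360,259),(298,315),(405,198))]
c=[S["img"][y-35:y+35,x-42:x+42,::-1] for x,y in ((185,297),(347,246),(342,300),(344,193))]
cv2.imwrite("pics/crops.png",np.vstack([np.hstack([cv2.resize(i,(198,165),interpolation=cv2.INTER_CUBIC) for i in q]) for q in (a,b,c)]))
```

```text
L [317.9 241.9] [32.9 33.9] 64
L [264.8 323.8] [49.2 53.1] 81
L [234.7 293.3] [ 3.8 11.6] 96
(array([495.1, 152.9,  18.9]), [5.8, 4.5, 7.8]) [[503.6, 150.5], [502.5, 153.3], [489.0, 152.8]]
s [ 28.7 268.4] [54.6 65.6] 104
s [402.6 204.5] [31.9 39.8] 98
s [458.2 246.9] [43.7 44.8] 94
(array([ 536.6, -193.7,    5.9]), [0.6, 0.5, 0.2]) [[535.2, -191.5], [533.8, -189.5], [535.7, -192.6]]
```

View pics/crops.png

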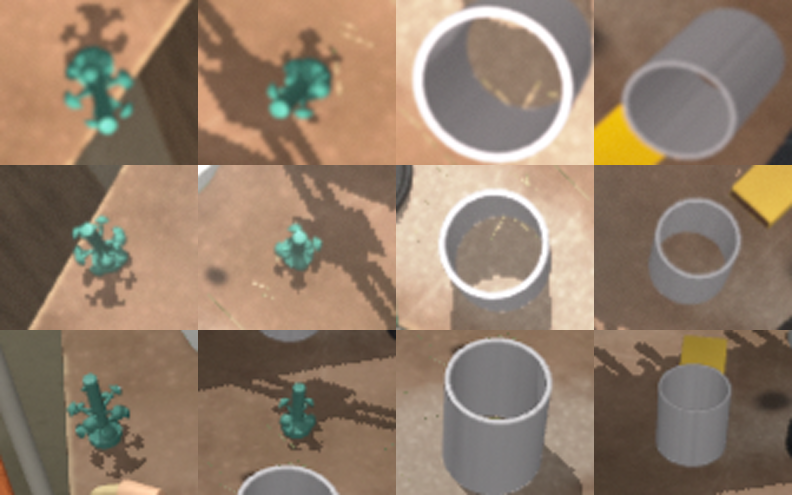

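The crops show the stem tops clearly: the tall one is at W (378.8,348.5), T (185,209.6), S (181.6,283.2), and the short one at W (146.2,273.2), T (360.9,255), S (348.3,235.2). Rim centres for the large flask are W (221.6,203.6), T (298.9,313.5), S (343.3,286.2), and for the small flask W (84.5,346.2), T (407.1,194.4), S (344,182.2).

Run:
```python
from h import *
import pickle; W=pickle.load(open("w1.pkl","rb")); S,T=pickle.load(open("st.pkl","rb"))
for n,w,t,s in [("tall top",(378.8,348.5),(185,209.6),(181.6,283.2)),("tall foot",(372,321.3),(190.5,221),(188,305.7)),("short top",(146.2,273.2),(360.9,255),(348.3,235.2)),("Lfl",(221.6,203.6),(298.9,313.5),(343.3,286.2)),("Sfl",(84.5,346.2),(407.1,194.4),(344,182.2))]:
    print(n,tri((W,w),(T,t),(S,s)),tri((T,t),(S,s))[0])
def dark(s,p,rad,th):
    g=s["img"].max(2); m=(g<th).astype(np.uint8); k=np.zeros_like(m); cv2.circle(k,p,rad,1,-1); m&=k
    m=cv2.morphologyEx(m,cv2.MORPH_CLOSE,np.ones((5,5)))
    c=max(cv2.findContours(m,cv2.RETR_EXTERNAL,cv2.CHAIN_APPROX_NONE)[0],key=cv2.contourArea)
    return cv2.fitEllipse(cv2.convexHull(c))
for th in (75,90):
    ps=((W,(319,243),37),(T,(237,283),30)); E=[dark(*q,th) for q in ps]
    print(th,[(np.round(e[0],1),np.round(e[1],1)) for e in E],tri(*[(q[0],e[0]) for q,e in zip(ps,E)]),[plane(q[0],e[0],9) for q,e in zip(ps,E)])
```

```text
tall top (array([612. , 216.8,  58.5]), [2.8, 2.0, 1.2]) [612.4 215.9  55.6]
tall foot (array([609.2, 218.1,   5.6]), [0.6, 1.4, 1.1]) [608.9 218.4   6.1]
short top (array([526.7, -39.9,  43.1]), [1.8, 0.7, 1.1]) [525.7 -40.3  43.5]
Lfl (array([442.4,  55.6,  73.4]), [1.6, 1.2, 0.6]) [442.   54.9  73.7]
Sfl (array([ 612.3, -116.1,   54.3]), [0.7, 1.2, 0.5]) [ 612.  -116.2   54.4]
75 [(array([318.1, 242.9]), array([64.9, 65.8])), (array([236.4, 283.8]), array([25.3, 27.2]))] (array([504. , 150.3,  10.6]), [0.7, 0.7]) [array([505.1, 150.7,   9. ]), array([503.7, 150. ,   9. ])]
90 [(array([318.1, 242.9]), array([66.1, 66.6])), (array([236.1, 283. ]), array([50.4, 51.2]))] (array([505.3, 150.6,   8.2]), [0.1, 0.1]) [array([505.1, 150.7,   9. ]), array([505. , 150.4,   9. ])]
```

```bash
python3 -m handwheel '{"series": [[[-6,2.2,4,0,0,0,0.45],[-12,4.5,8,0,0,0,0.45],[-18.1,6.75,12,0,0,0,0.45],[-18.1,6.75,17,0,0,0,0.45],[-18.1,6.75,21,0,0,0,0.45],[-18.1,6.75,21,0,0,0,0.45]]]}'
python3 - <<'E'
from h import *
W=eyes.snapshot("wrist"); save("w2",W); print(proj(W,status.sense()["tool_pos"]),proj(W,(610.5,217.5,62)),cen(W).round(1))
E
```

```text
time: 2.55
tool_pos: [605.2, 219.5, 114.8]
tcp_rot: [-179.8, -0.7, -179.9]
ft_force: [0.0, 0.3, -0.1]
finger_gap: 38.5
grip_force: 0.0
[318.7 333.6] [313.8 280.9] [527.6 219.5 257.7]
```

View pics/w2.png

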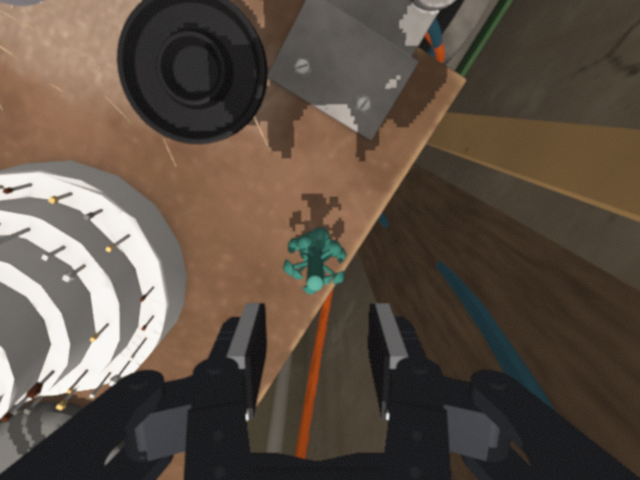

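The stem top shows at (314,284), midway between the fingers, about 2 mm farther in x than predicted. The large base is at (192,68) with its cup clearly visible. Going down to grip.

```bash
python3 -m handwheel '{"series": [[[-0.1,0,0,0,0,0,0.45],[-0.1,0,3,0,0,0,0.45],[-0.1,0,6,0,0,0,0.45],[-0.1,0,7.9,0,0,0,0.45],[-0.1,0,7.9,0,0,0,0.45],[-0.1,0,7.9,0,0,0,0.3],[-0.1,0,7.9,0,0,0,0],[-0.1,0,7.9,0,0,0,0],[-0.1,0,7.9,0,0,0,0],[-0.1,0,7.9,0,0,0,0]]]}' 25
python3 - <<'E'
from h import *
W=eyes.snapshot("wrist"); save("w3",W,(200,180,440,380),2.5)
E
```

```text
time: 3.85
tool_pos: [612.3, 219.2, 44.2]
tcp_rot: [180.0, 0.2, -180.0]
ft_force: [0.4, -0.4, 6.0]
finger_gap: 7.9
grip_force: 24.6
```

View pics/w3.png

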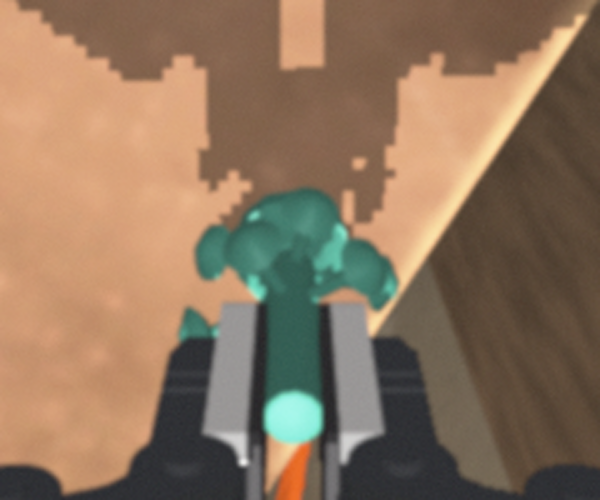

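The stem is held centred between the pads with the charms below the tips. The slight upward force means light contact, so I lift gently and carry the tree to the large base.

```bash
python3 -m handwheel '{"series": [[[0,0,-1,0,0,0,0],[0,0,-3,0,0,0,0],[0,0,-6.5,0,0,0,0],[2.5,-1.7,-6.5,0,0,0,0],[5.5,-3.4,-6.5,0,0,0,0],[8.5,-5.3,-6.5,0,0,0,0],[10.3,-6.7,-6.5,0,0,0,0],[10.6,-6.7,-6.5,0,0,0,0],[10.6,-6.7,-6.5,0,0,0,0],[10.6,-6.7,-6.5,0,0,0,0]]]}'
python3 - <<'E'
from h import *
W=eyes.snapshot("wrist"); save("w4",W,(170,150,470,375),2.5)
t=status.sense()["tool_pos"]; print(t.round(1))
print("base centre pred",proj(W,(505.2,150.5,9)), "axis foot/top pred",proj(W,t-[0,0,44]),proj(W,t+[0,0,18]))
for n in("scene","top"):
    s=eyes.snapshot(n); h=cv2.cvtColor(s["img"],cv2.COLOR_RGB2HSV); print(n,proj(s,t-[0,0,44]),proj(s,(505.2,150.5,9)))
    save("q"+n,s,(200,200,340,350),3)
E
```

```text
time: 5.15
tool_pos: [505.8, 152.4, 107.8]
tcp_rot: [180.0, 0.1, -180.0]
ft_force: [0.3, 0.4, -0.1]
finger_gap: 7.6
grip_force: 24.5
[505.6 152.3 107.6]
base centre pred [314.3 239.8] axis foot/top pred [317.4 276.1] [317.7 348. ]
scene [261.9 300.9] [265.2 322. ]
top [228.6 275.1] [236.  282.9]
```

View pics/w4.png

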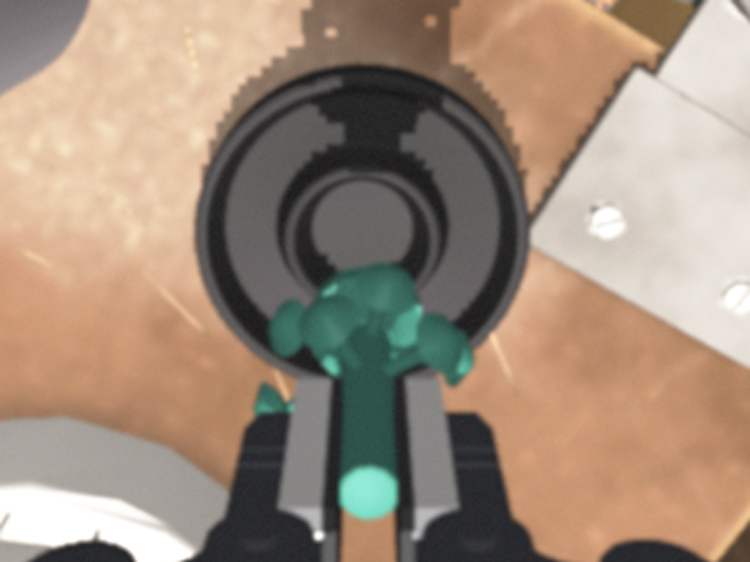

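The base appears at (314,239), as predicted, and the stem top at (317,347) lies on the gripper axis. I correct y by -1.9 mm and lower into the cup.

```bash
python3 -m handwheel '{"series": [[[0.05,-0.19,1,0,0,0,0],[0.05,-0.19,2.5,0,0,0,0],[0.05,-0.19,4,0,0,0,0],[0.05,-0.19,5,0,0,0,0],[0.05,-0.19,5.5,0,0,0,0],[0.05,-0.19,5.85,0,0,0,0],[0.05,-0.19,5.85,0,0,0,0],[0.05,-0.19,5.85,0,0,0,0]]]}'
```

```text
time: 6.3
tool_pos: [504.9, 150.1, 49.2]
tcp_rot: [180.0, 0.1, -180.0]
ft_force: [0.8, 1.0, 1.4]
finger_gap: 7.4
grip_force: 24.5
```

```bash
python3 -m handwheel '{"series": [[[0,0,0,0,0,0,0.35],[0,0,0,0,0,0,0.35],[0,0,0,0,0,0,0.35],[0,0,-2,0,0,0,0.35],[0,0,-5,0,0,0,0.35],[2,0,-11,0,0,0,0.4],[6,0,-14,0,0,0,0.45],[8,0,-14,0,0,0,0.45],[8,0,-14,0,0,0,0.45],[8,0,-14,0,0,0,0.45]]]}'
python3 - <<'E'
from h import *
W=eyes.snapshot("wrist"); T=eyes.snapshot("top"); S=eyes.snapshot("scene")
for s,z in((W,0),): print(proj(W,(505,150.5,67)),proj(W,(505,150.5,9)))
ims=[]
for s in (W,S,T):
    x,y=proj(s,(505,150.5,30)).astype(int); ims.append(cv2.resize(s["img"][y-50:y+50,x-40:x+40,::-1],(264,330),interpolation=cv2.INTER_CUBIC)); print(x-40,y-50, proj(s,(505,150.5,67)))
cv2.imwrite("pics/c5.png",np.hstack(ims))
import pickle; pickle.dump((W,S,T),open("a5.pkl","wb"))
E
```

```text
time: 7.55
tool_pos: [424.8, 149.9, 188.5]
tcp_rot: [-180.0, -0.0, -180.0]
ft_force: [0.0, 0.2, -0.7]
finger_gap: 38.0
grip_force: 0.0
[318.4 338.1] [318.1 301.5]
278 263 [318.4 338.1]
224 264 [263.1 299. ]
193 230 [229.5 275. ]
```

View pics/c5.png

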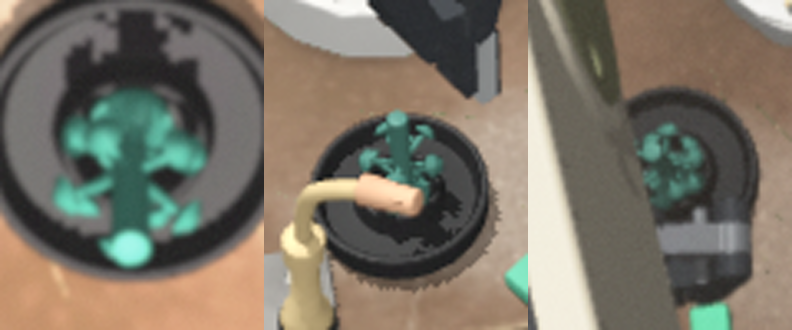

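The tall tree stands upright in the cup, with its top at W (317.4,338.2) against a predicted (318.4,338.1). The short tree is next.

```bash
python3 -m handwheel '{"series": [[[-3,-5,0,0,0,0,0.45],[-6,-10,0,0,0,0,0.45],[-8,-15,2,0,0,0,0.45],[-10.15,-19,5,0,0,0,0.45],[-10.15,-19,8.8,0,0,0,0.45],[-10.15,-19,8.8,0,0,0,0.45],[-10.15,-19,8.8,0,0,0,0.45],[-10.15,-19,8.8,0,0,0,0.45]]]}'
python3 - <<'E'
from h import *
W=eyes.snapshot("wrist"); h=cv2.cvtColor(W["img"],cv2.COLOR_RGB2HSV); m=cv2.inRange(h,(70,70,110),(100,255,255))
n,l,st,c=cv2.connectedComponentsWithStats(m)
print(proj(W,(526.3,-40,44)),status.sense()["tool_pos"])
for i in range(1,n):
    if st[i,4]>40: print(st[i],c[i].round(1),plane(W,c[i],44))
save("w6",W,(200,180,440,380),2.5)
E
```

```text
time: 8.7
tool_pos: [527.4, -39.7, 102.9]
tcp_rot: [-180.0, 0.2, -179.9]
ft_force: [0.1, 0.1, 0.1]
finger_gap: 38.2
grip_force: 0.0
[317.1 263. ] [527.30462324 -39.73192455 102.82401751]
[634 196   6  15  71] [636.9 203.7] [495.3 115.9  44. ]
[634 212   6  13  58] [637.1 218.4] [502.7 117.7  44. ]
[291 225  53  34 862] [316.2 241.6] [514.8 -40.4  44. ]
[309 257  17  18 225] [317.  265.2] [527.5 -40.   44. ]
```

```bash
python3 -m handwheel '{"series": [[[0,0,3,0,0,0,0.45],[0,0,5.5,0,0,0,0.45],[0,0,7.2,0,0,0,0.45],[0,0,7.2,0,0,0,0.45],[0,0,7.2,0,0,0,0.3],[0,0,7.2,0,0,0,0],[0,0,7.2,0,0,0,0],[0,0,7.2,0,0,0,0],[0,0,7.2,0,0,0,0]]]}' 25
python3 - <<'E'
from h import *
W=eyes.snapshot("wrist"); save("w7",W,(200,180,440,380),2.5)
E
```

```text
time: 9.88
tool_pos: [527.1, -40.2, 30.1]
tcp_rot: [-180.0, 0.1, -180.0]
ft_force: [1.1, -0.0, 5.6]
finger_gap: 7.5
grip_force: 24.7
```

View pics/w7.png

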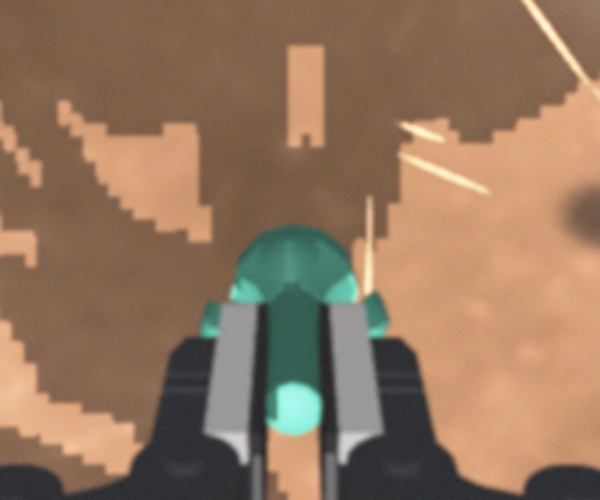

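The short tree is held the same way. I carry it over the small base and measure the base close up.

```bash
python3 -m handwheel '{"series": [[[0,0,-1,0,0,0,0],[0,0,-3,0,0,0,0],[0,0,-6.5,0,0,0,0],[-0.2,-3,-6.5,0,0,0,0],[-0.4,-7,-6.5,0,0,0,0],[-0.6,-11,-6.5,0,0,0,0],[-0.8,-14,-6.5,0,0,0,0],[-0.85,-15.2,-6.5,0,0,0,0],[-0.85,-15.2,-6.5,0,0,0,0],[-0.85,-15.2,-6.5,0,0,0,0],[-0.85,-15.2,-6.5,0,0,0,0]]]}'
python3 - <<'E'
from h import *
W=eyes.snapshot("wrist"); t=status.sense()["tool_pos"]; print(t.round(1))
save("w8",W,(170,150,470,375),2.5)
print("base pred",proj(W,(536,-193,14)),"stem top pred",proj(W,t+[0,0,14]))
h=cv2.cvtColor(W["img"],cv2.COLOR_RGB2HSV); m=cv2.inRange(h,(70,70,110),(100,255,255))
n,l,st,c=cv2.connectedComponentsWithStats(m); print([(st[i].tolist(),c[i].round(1)) for i in range(1,n) if st[i,4]>40])
for u in (60,75,90): 
    g=W["img"].max(2); col=g[:,300:330];
E
```

```text
time: 11.3
tool_pos: [534.5, -190.9, 93.8]
tcp_rot: [180.0, -0.0, -179.9]
ft_force: [0.4, 0.1, 0.1]
finger_gap: 7.4
grip_force: 24.4
[ 534.6 -191.    93.8]
base pred [313.7 254.1] stem top pred [317.5 342.5]
[([292, 276, 52, 26, 899], array([317.7, 289.6])), ([346, 299, 9, 16, 86], array([349.8, 307.6])), ([281, 303, 7, 12, 56], array([284. , 309.7])), ([306, 332, 23, 23, 430], array([316.8, 342.7]))]
```

View pics/w8.png

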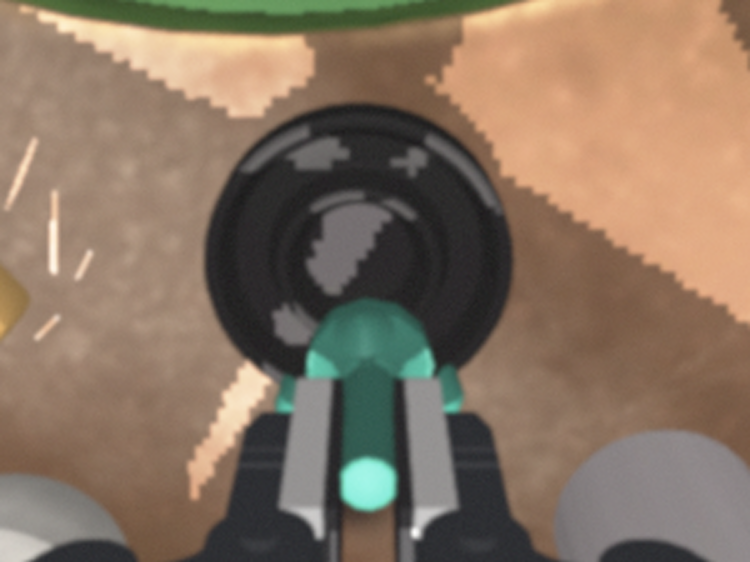

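The rim spans about (252–375, 191–) with its centre near (313.6,250), and the stem top at (316.8,342.7) is on the axis. I fit the rim's visible arc to get the centre.

Run:
```python
from h import *
W=eyes.snapshot("wrist")
def rim(W,X,z,rpx,th,rowmax):
    g=W["img"].max(2).astype(np.uint8); m=(g<th).astype(np.uint8); k=np.zeros_like(m); cv2.circle(k,tuple(int(v) for v in proj(W,X)),rpx,1,-1); m&=k; m[rowmax:]=0
    c=max(cv2.findContours(m,cv2.RETR_EXTERNAL,cv2.CHAIN_APPROX_NONE)[0],key=cv2.contourArea)
    p=cv2.convexHull(c)[:,0,:]; p=p[p[:,1]<rowmax-3]
    q=np.array([plane(W,v,z)[:2] for v in p]); A=np.c_[2*q,np.ones(len(q))]; s=np.linalg.lstsq(A,(q**2).sum(1),rcond=None)[0]
    return s[:2].round(1),round(float(np.sqrt(s[2]+s[:2]@s[:2])),1)
for th in (55,65,75,85):
    for z in (10,14): print(th,z,rim(W,(535,-192,14),z,70,th,270))
```

```text
55 10 (array([ 536. , -193.2]), 34.2)
55 14 (array([ 534.6, -193.2]), 33.6)
65 10 (array([ 536.1, -193.3]), 34.4)
65 14 (array([ 534.7, -193.2]), 33.8)
75 10 (array([ 535.7, -193.3]), 34.3)
75 14 (array([ 534.3, -193.2]), 33.7)
85 10 (array([ 536. , -193.3]), 34.7)
85 14 (array([ 534.6, -193.2]), 34.1)
```

```bash
python3 -m handwheel '{"series": [[[-0.09,-0.22,1,0,0,0,0],[-0.09,-0.22,2.5,0,0,0,0],[-0.09,-0.22,4,0,0,0,0],[-0.09,-0.22,5,0,0,0,0],[-0.09,-0.22,5.5,0,0,0,0],[-0.09,-0.22,5.88,0,0,0,0],[-0.09,-0.22,5.88,0,0,0,0],[-0.09,-0.22,5.88,0,0,0,0]]]}'
```

```text
time: 12.4
tool_pos: [535.7, -194.4, 35.4]
tcp_rot: [-180.0, 0.0, -180.0]
ft_force: [0.2, 0.3, 0.0]
finger_gap: 7.4
grip_force: 24.4
```

```bash
python3 -m handwheel '{"series": [[[0,0.08,0,0,0,0,0],[0,0.08,0.05,0,0,0,0],[0,0.08,0.08,0,0,0,0],[0,0.08,0.08,0,0,0,0]]]}'
```

```text
time: 12.9
tool_pos: [536.0, -193.5, 35.1]
tcp_rot: [-180.0, 0.1, -180.0]
ft_force: [-1.9, 0.8, 6.3]
finger_gap: 7.3
grip_force: 24.9
```

```bash
python3 -m handwheel '{"series": [[[0,0,-0.05,0,0,0,0],[0,0,-0.05,0,0,0,0.35],[0,0,-0.05,0,0,0,0.35],[0,0,-0.05,0,0,0,0.35],[0,0,-2,0,0,0,0.35],[0,0,-5,0,0,0,0.35],[2,0,-9,0,0,0,0.6],[6,0,-13,0,0,0,0.8],[8,0,-13,0,0,0,1],[8,0,-13,0,0,0,1],[8,0,-13,0,0,0,1]]]}'
python3 - <<'E'
from h import *
W=eyes.snapshot("wrist"); T=eyes.snapshot("top"); S=eyes.snapshot("scene")
print(status.sense()["tool_pos"].round(1))
B=(535.7,-193.4)
for s in (W,S,T):
    h=cv2.cvtColor(s["img"],cv2.COLOR_RGB2HSV); m=cv2.inRange(h,(70,70,60),(100,255,255)); x,y=proj(s,(*B,30)).astype(int)
    k=np.zeros_like(m); cv2.circle(k,(int(x),int(y)),45,255,-1); m&=k; b=cv2.inRange(h,(70,70,150),(100,255,255))&m
    n,l,st,c=cv2.connectedComponentsWithStats(m); print("pred top,foot",proj(s,(*B,49)),proj(s,(*B,10)),[(st[i].tolist(),c[i].round(1)) for i in range(1,n) if st[i,4]>25])
    n,l,st,c=cv2.connectedComponentsWithStats(b); print("  bright",[(st[i].tolist(),c[i].round(1)) for i in range(1,n) if st[i,4]>15])
a=[cv2.resize(s["img"][int(y)-45:int(y)+45,int(x)-45:int(x)+45,::-1],(260,260),interpolation=cv2.INTER_CUBIC) for s in (W,S,T) for x,y in [proj(s,(*B,30))]]
cv2.imwrite("pics/c9.png",np.hstack(a))
E
```

```text
time: 14.28
tool_pos: [455.9, -193.5, 164.7]
tcp_rot: [-180.0, 0.0, -180.0]
ft_force: [0.2, -0.2, -0.2]
finger_gap: 85.4
grip_force: 0.0
[ 455.8 -193.2  163.8]
pred top,foot [317.6 341.8] [317.6 315. ] [([297, 301, 42, 48, 1094], array([317.3, 322.4]))]
  bright [([307, 307, 7, 9, 27], array([309.6, 311.1])), ([324, 307, 4, 6, 16], array([325.2, 309.7])), ([305, 316, 6, 7, 25], array([307.4, 319.2])), ([307, 323, 5, 5, 16], array([309.6, 324.9])), ([312, 337, 12, 11, 107], array([317.5, 342. ]))]
pred top,foot [406.3 186.9] [403.3 203. ] [([397, 186, 16, 22, 203], array([404.5, 198.4]))]
  bright []
pred top,foot [464.  240.1] [458.7 246.8] [([451, 236, 20, 14, 129], array([460.4, 242.6]))]
  bright []
```

The short tree is seated and upright, with its top at (317.5,342.0) against a predicted (317.6,341.8). Now the large flask; I look from slightly behind first and fit its rim.

```bash
python3 -m handwheel '{"series": [[[2,5,-2,0,0,0,1],[4,10,-4,0,0,0,1],[6,15,-4,0,0,0,1],[7,20,-4,0,0,0,1],[7.4,24.9,-4,0,0,0,1],[7.4,24.9,-4,0,0,0,1],[7.4,24.9,-4,0,0,0,1],[7.4,24.9,-4,0,0,0,1]]]}'
cat >> h.py <<'E'
def circ(q):
    A=np.c_[2*q,np.ones(len(q))]; s=np.linalg.lstsq(A,(q**2).sum(1),rcond=None)[0]
    return s[:2].round(1),round(float(np.sqrt(s[2]+s[:2]@s[:2])),1)
E
python3 - <<'E'
from h import *
import pickle
W=eyes.snapshot("wrist"); pickle.dump(W,open("w10.pkl","wb")); print(status.sense()["tool_pos"].round(1))
C=(442.4,55.6,78); print(proj(W,C))
for th in (190,210,225,240):
    m=(W["img"].min(2)>th).astype(np.uint8); k=np.zeros_like(m); cv2.circle(k,tuple(int(v) for v in proj(W,C)),85,1,-1); m&=k
    cs=cv2.findContours(m,cv2.RETR_EXTERNAL,cv2.CHAIN_APPROX_NONE)[0]
    if not cs: continue
    c=max(cs,key=lambda c:cv2.boundingRect(c)[2]); print(th,cv2.boundingRect(c))
    p=cv2.convexHull(c)[:,0,:]; q=np.array([plane(W,v,78)[:2] for v in p]); s=circ(q); print(s,np.abs(np.linalg.norm(q-s[0],axis=1)-s[1]).max().round(1))
x,y=proj(W,C).astype(int); save("c10",W,(int(x)-110,int(y)-90,int(x)+110,int(y)+75),2.5)
E
```

```text
time: 15.42
tool_pos: [381.6, 54.6, 204.0]
tcp_rot: [-180.0, -0.0, 179.9]
ft_force: [0.4, -0.8, 1.1]
finger_gap: 85.6
grip_force: 0.0
[381.6  54.5 204. ]
[319.  310.7]
190 (275, 269, 93, 82)
(array([442.7,  57.4]), 32.6) 2.2
210 (276, 269, 91, 82)
(array([442.5,  57. ]), 32.1) 0.2
225 (276, 269, 91, 82)
(array([442.5,  57. ]), 32.0) 0.2
240 (276, 269, 91, 81)
(array([442.5,  56.9]), 31.8) 0.2
```

The rim fit gives (442.5, 57.0) with a radius of 32.0 at 78 mm, matching the text exactly. Descending and gripping.

```bash
python3 -m handwheel '{"series": [[[-3,0.24,0,0,0,0,1],[-6.09,0.24,3,0,0,0,1],[-6.09,0.24,7,0,0,0,1],[-6.09,0.24,7,0,0,0,1],[-6.09,0.24,10,0,0,0,1],[-6.09,0.24,13,0,0,0,1],[-6.09,0.24,15.5,0,0,0,1],[-6.09,0.24,16.6,0,0,0,1],[-6.09,0.24,16.6,0,0,0,1],[-6.09,0.24,16.6,0,0,0,1]]]}' 45; python3 -m handwheel '{"series": [[[0,0,0,0,0,0,0.7],[0,0,0,0,0,0,0.5],[0,0,0,0,0,0,0.5],[0,0,0,0,0,0,0.5],[0,0,0,0,0,0,0.5]]]}' 45
```

```text
time: 16.73
tool_pos: [443.5, 57.9, 39.8]
tcp_rot: [180.0, 0.1, 180.0]
ft_force: [0.2, 0.3, -0.8]
finger_gap: 85.5
grip_force: 0.0
time: 17.35
tool_pos: [443.2, 58.0, 39.7]
tcp_rot: [-180.0, 0.1, -180.0]
ft_force: [-3.0, -1.1, 8.7]
finger_gap: 63.7
grip_force: 48.3
```

```bash
python3 -m handwheel '{"series": [[[0,0,-1,0,0,0,0.5],[0,0,-4,0,0,0,0.5],[0,0,-8,0,0,0,0.5],[0,0,-10,0,0,0,0.5],[-1.2,1.8,-10,0,0,0,0.5],[-3,4.5,-10,0,0,0,0.5],[-5,7.4,-10,0,0,0,0.5],[-6.1,9,-10,0,0,0,0.5],[-6.25,9.25,-10,0,0,0,0.5],[-6.25,9.25,-10,0,0,0,0.5],[-6.25,9.25,-10,0,0,0,0.5]]]}'
python3 - <<'E'
from h import *
import pickle
W=eyes.snapshot("wrist");T=eyes.snapshot("top");S=eyes.snapshot("scene"); t=status.sense()["tool_pos"]; print(t.round(1))
pickle.dump((W,S,T),open("a11.pkl","wb"))
# top-rim fit while held
z=t[2]-39.7+78; C=(t[0]-.7,t[1],z)
for th in (140,170,200,225):
    m=(W["img"].min(2)>th).astype(np.uint8); k=np.zeros_like(m); u=tuple(int(v) for v in proj(W,C)); cv2.circle(k,u,120,1,-1); m&=k
    cs=cv2.findContours(m,cv2.RETR_EXTERNAL,cv2.CHAIN_APPROX_NONE)[0]
    if cs: c=max(cs,key=lambda c:cv2.boundingRect(c)[2]); print(th,u,cv2.boundingRect(c),circ(np.array([plane(W,v,z)[:2] for v in cv2.convexHull(c)[:,0,:]])))
cv2.imwrite("pics/c11.png",np.hstack([cv2.resize(W["img"][:,:,::-1],(390,293)),cv2.resize(S["img"][200:380,170:410,::-1],(390,293))]))
E
```

```text
time: 18.73
tool_pos: [504.3, 149.8, 138.1]
tcp_rot: [-180.0, -0.0, 180.0]
ft_force: [-0.1, 0.6, -3.0]
finger_gap: 63.5
grip_force: 51.2
[504.6 150.  138.3]
140 (318, 386) (210, 285, 215, 184) (array([505.9, 147.7]), 33.6)
170 (318, 386) (211, 395, 58, 59) (array([511.6, 135.6]), 16.7)
200 (318, 386) (211, 396, 57, 57) (array([512.1, 134.9]), 15.8)
225 (318, 386) (212, 396, 55, 57) (array([511.7, 135.5]), 16.4)
```

View pics/c11.png

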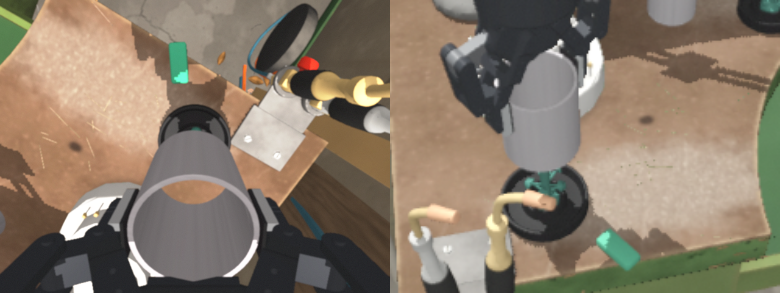

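The flask is held upright above the tree; its rim spans (212–425, from row 287) in the wrist view, and the base with the tree is in line below. I check the near edge of the rim numerically.

Run:
```python
from h import *
import pickle
W,S,T=pickle.load(open("a11.pkl","rb")); z=176.5
m=(W["img"].min(2)>140)
g=W["img"].min(2).astype(int)
pts=[]
for x in range(270,371,10):
    col=g[265:310,x]; d=np.gradient(col.astype(float)); i=int(np.argmax(col>140)); pts.append((x,265+i)); 
print(pts); q=np.array([plane(W,p,z)[:2] for p in pts]); print(q.tolist())
# known radius 32 fit
from scipy.optimize import least_squares
for f in (q,q[2:-2]): print(least_squares(lambda c:np.linalg.norm(f-c,axis=1)-32,[504,150]).x.round(1))
# base rim upper arc
m=(W["img"].max(2)<75).astype(np.uint8);k=np.zeros_like(m);cv2.circle(k,tuple(int(v) for v in proj(W,(505,150.5,9))),64,1,-1);m&=k
c=max(cv2.findContours(m,cv2.RETR_EXTERNAL,cv2.CHAIN_APPROX_NONE)[0],key=cv2.contourArea);p=cv2.convexHull(c)[:,0,:];p=p[p[:,1]<215]
b=np.array([plane(W,v,9)[:2] for v in p]);print("base",circ(b),least_squares(lambda c:np.linalg.norm(b-c,axis=1)-39.4,[504,150]).x.round(1))
```

```text
[(270, 295), (280, 291), (290, 288), (300, 287), (310, 286), (320, 285), (330, 286), (340, 288), (350, 290), (360, 293), (370, 298)]
[[474.6, 136.8], [473.4, 139.6], [472.5, 142.3], [472.2, 145.0], [471.9, 147.7], [471.6, 150.3], [471.9, 153.0], [472.5, 155.7], [473.1, 158.4], [474.0, 161.1], [475.5, 163.9]]
[503.8 149.4]
[503.8 149.4]
base (array([504.3, 150.8]), 37.8) [506.2 150.8]
```

```bash
python3 -m handwheel '{"series": [[[-0.1,0.1,0.5,0,0,0,0.5],[-0.1,0.1,0.5,0,0,0,0.5],[-0.1,0.1,0.5,0,0,0,0.5],[-0.1,0.1,0.5,0,0,0,0.5]]]}'
```

```text
time: 19.38
tool_pos: [505.8, 151.5, 133.3]
tcp_rot: [-180.0, 0.0, -180.0]
ft_force: [0.8, -0.5, -4.2]
finger_gap: 63.8
grip_force: 51.2
```

```bash
python3 -m handwheel '{"series": [[[0,0,0.8,0,0,0,0.5],[0,0,1.6,0,0,0,0.5],[0,0,2.4,0,0,0,0.5],[0,0,3.2,0,0,0,0.5],[0,0,4,0,0,0,0.5],[0,0,4.8,0,0,0,0.5],[0,0,5.6,0,0,0,0.5],[0,0,6.4,0,0,0,0.5],[0,0,7.0,0,0,0,0.5],[0,0,7.5,0,0,0,0.5],[0,0,7.5,0,0,0,0.5]]]}'
```

```text
time: 20.75
tool_pos: [505.4, 151.4, 57.7]
tcp_rot: [-180.0, -0.0, -180.0]
ft_force: [0.2, 0.0, -4.0]
finger_gap: 63.5
grip_force: 51.2
```

```bash
python3 -m handwheel '{"series": [[[0,0,0.4,0,0,0,0.5],[0,0,0.8,0,0,0,0.5],[0,0,1.1,0,0,0,0.5],[0,0,1.1,0,0,0,0.5],[0,0,1.1,0,0,0,0.5]]]}'
```

```text
time: 21.38
tool_pos: [505.8, 151.5, 47.3]
tcp_rot: [-180.0, 0.0, -180.0]
ft_force: [-0.6, -0.4, -4.2]
finger_gap: 63.7
grip_force: 51.2
```

```bash
python3 -m handwheel '{"series": [[[0,0,0.1,0,0,0,0.5],[0,0,0.2,0,0,0,0.5],[0,0,0.25,0,0,0,0.5],[0,0,0.3,0,0,0,0.5],[0,0,0.3,0,0,0,0.5],[0,0,0.3,0,0,0,0.5]]]}'
```

```text
time: 22.12
tool_pos: [505.9, 151.5, 44.8]
tcp_rot: [-180.0, 0.0, -180.0]
ft_force: [-4.6, -1.4, 6.3]
finger_gap: 63.6
grip_force: 51.9
```

It is seated at the expected height with light contact. Releasing and backing off upward.

```bash
python3 -m handwheel '{"series": [[[0,0,0,0,0,0,0.85],[0,0,0,0,0,0,1],[0,0,0,0,0,0,1],[0,0,0,0,0,0,1],[0,0,-3,0,0,0,1],[0,0,-8,0,0,0,1],[0,0,-13,0,0,0,1],[3,0,-16,0,0,0,1],[7,0,-16,0,0,0,1],[7,0,-16,0,0,0,1],[7,0,-16,0,0,0,1]]]}'
python3 - <<'E'
from h import *
W=eyes.snapshot("wrist"); print(status.sense()["tool_pos"].round(1))
for z in (83,):
  C=(505.2,150.7,z)
  for th in (150,190,220):
    m=(W["img"].min(2)>th).astype(np.uint8); k=np.zeros_like(m); cv2.circle(k,tuple(int(v) for v in proj(W,C)),85,1,-1); m&=k
    c=max(cv2.findContours(m,cv2.RETR_EXTERNAL,cv2.CHAIN_APPROX_NONE)[0],key=lambda c:cv2.boundingRect(c)[2])
    q=np.array([plane(W,v,z)[:2] for v in cv2.convexHull(c)[:,0,:]]); s=circ(q); print(th,cv2.boundingRect(c),s,np.abs(np.linalg.norm(q-s[0],axis=1)-s[1]).max().round(1))
h=cv2.cvtColor(W["img"],cv2.COLOR_RGB2HSV); m=cv2.inRange(h,(70,70,150),(100,255,255)); n,l,st,c=cv2.connectedComponentsWithStats(m)
print("tree top pred",proj(W,(505,150.5,67)),[(st[i].tolist(),c[i].round(1)) for i in range(1,n) if st[i,4]>40])
save("c12",W)
E
```

```text
time: 23.5
tool_pos: [436.1, 151.5, 204.4]
tcp_rot: [180.0, 0.1, -180.0]
ft_force: [-0.1, -0.4, -0.9]
finger_gap: 85.4
grip_force: 0.0
[436.4 151.5 204.3]
150 (271, 282, 93, 82) (array([505.3, 151.1]), 32.5) 0.2
190 (272, 282, 91, 82) (array([505.2, 151. ]), 32.1) 0.2
220 (272, 283, 91, 81) (array([505.3, 151.1]), 31.9) 0.2
tree top pred [316.  312.9] [([403, 58, 52, 58, 175], array([423.7,  86.8])), ([285, 166, 24, 50, 1024], array([296.6, 189.8])), ([310, 308, 11, 10, 91], array([314.9, 312.6]))]
```

The large flask is level and seated, with its rim at 83 mm centred on (505.3,151.0) and the tree top at (315,313) as predicted. The small flask is next.

```bash
python3 -m handwheel '{"series": [[[-2,-6,0,0,0,0,1],[-4,-12,0,0,0,0,1],[-6,-18,0,0,0,0,1],[-8,-23,1.5,0,0,0,1],[-10.6,-26.7,3.4,0,0,0,1],[-10.6,-26.7,3.4,0,0,0,1],[-10.6,-26.7,3.4,0,0,0,1],[-10.6,-26.7,3.4,0,0,0,1],[-10.6,-26.7,3.4,0,0,0,1]]]}'
python3 - <<'E'
from h import *
W=eyes.snapshot("wrist"); print(status.sense()["tool_pos"].round(1))
C=(612.3,-116.1,56); print(proj(W,C)); x,y=proj(W,C).astype(int)
hsv=cv2.cvtColor(W["img"],cv2.COLOR_RGB2HSV)
for sm in (30,40,55):
    m=((hsv[...,1]<sm)&(hsv[...,2]>60)).astype(np.uint8); k=np.zeros_like(m); cv2.circle(k,(int(x),int(y)),75,1,-1); m&=k
    c=max(cv2.findContours(m,cv2.RETR_EXTERNAL,cv2.CHAIN_APPROX_NONE)[0],key=cv2.contourArea); print(sm,cv2.boundingRect(c))
    p=cv2.convexHull(c)[:,0,:]; p=p[p[:,1]>y]; q=np.array([plane(W,v,56)[:2] for v in p]); s=circ(q); print(s,np.abs(np.linalg.norm(q-s[0],axis=1)-s[1]).max().round(1))
save("c13",W,(int(x)-100,int(y)-80,int(x)+100,int(y)+70),3)
E
```

```text
time: 24.68
tool_pos: [542.1, -114.7, 171.1]
tcp_rot: [-180.0, 0.1, -179.9]
ft_force: [0.1, -0.2, -0.9]
finger_gap: 85.9
grip_force: 0.0
[ 542.1 -114.8  171.1]
[315.4 329.9]
30 (277, 266, 78, 98)
(array([ 612.6, -116.1]), 26.6) 0.2
40 (277, 265, 78, 100)
(array([ 612.6, -116.1]), 26.8) 0.3
55 (276, 265, 80, 100)
(array([ 612.6, -116.1]), 27.1) 0.2
```

```bash
python3 -m handwheel '{"series": [[[-3.5,-0.13,0,0,0,0,1],[-7.05,-0.13,3,0,0,0,1],[-7.05,-0.13,7,0,0,0,1],[-7.05,-0.13,7,0,0,0,1],[-7.05,-0.13,10,0,0,0,1],[-7.05,-0.13,13,0,0,0,1],[-7.05,-0.13,14.5,0,0,0,1],[-7.05,-0.13,15.2,0,0,0,1],[-7.05,-0.13,15.2,0,0,0,1],[-7.05,-0.13,15.2,0,0,0,1]]]}' 40; python3 -m handwheel '{"series": [[[0,0,0,0,0,0,0.7],[0,0,0,0,0,0,0.4],[0,0,0,0,0,0,0.4],[0,0,0,0,0,0,0.4],[0,0,0,0,0,0,0.4],[0,0,0,0,0,0,0.4]]]}' 40
```

```text
time: 25.98
tool_pos: [613.3, -117.1, 19.7]
tcp_rot: [-180.0, 0.1, -180.0]
ft_force: [0.3, 0.2, 0.3]
finger_gap: 85.5
grip_force: 0.0
time: 26.72
tool_pos: [612.9, -116.9, 19.1]
tcp_rot: [-180.0, 0.1, -180.0]
ft_force: [-0.7, 1.2, 5.4]
finger_gap: 53.1
grip_force: 42.6
```

```bash
python3 -m handwheel '{"series": [[[0,0,-1,0,0,0,0.4],[0,0,-4,0,0,0,0.4],[0,0,-8,0,0,0,0.4],[1.5,-1.5,-8,0,0,0,0.4],[4,-4,-8,0,0,0,0.4],[6,-6,-8,0,0,0,0.4],[7.4,-7.4,-8,0,0,0,0.4],[7.69,-7.64,-8,0,0,0,0.4],[7.69,-7.64,-8,0,0,0,0.4],[7.69,-7.64,-8,0,0,0,0.4],[7.69,-7.64,-8,0,0,0,0.4]]]}'
python3 - <<'E'
from h import *
from scipy.optimize import least_squares
W=eyes.snapshot("wrist"); t=status.sense()["tool_pos"]; print(t.round(1)); z=t[2]-19.1+56
x0,y0=proj(W,t+[-27.3,0,z-t[2]]); print(x0,y0)
hsv=cv2.cvtColor(W["img"],cv2.COLOR_RGB2HSV); g=W["img"].min(2).astype(int)
print([g[int(y0)-10:int(y0)+12,int(x0)].tolist()])
save("c14",W)
E
```

```text
time: 28.1
tool_pos: [535.9, -192.7, 98.2]
tcp_rot: [180.0, 0.0, -179.9]
ft_force: [0.6, -0.3, -2.7]
finger_gap: 53.0
grip_force: 42.5
[ 535.8 -192.7   98.2]
318.0 300.4
[[102, 103, 103, 103, 104, 105, 104, 104, 102, 105, 102, 108, 121, 136, 148, 148, 144, 143, 138, 128, 107, 87]]
```

```bash
python3 -m handwheel '{"series": [[[0.04,-0.05,0,0,0,0,0.4],[0.04,-0.05,0.5,0,0,0,0.4],[0.04,-0.05,1.3,0,0,0,0.4],[0.04,-0.05,2.1,0,0,0,0.4],[0.04,-0.05,2.9,0,0,0,0.4],[0.04,-0.05,3.7,0,0,0,0.4],[0.04,-0.05,4.5,0,0,0,0.4],[0.04,-0.05,5.3,0,0,0,0.4],[0.04,-0.05,5.8,0,0,0,0.4],[0.04,-0.05,6.0,0,0,0,0.4],[0.04,-0.05,6.0,0,0,0,0.4]]]}'
```

```text
time: 29.52
tool_pos: [535.1, -193.7, 38.2]
tcp_rot: [-180.0, 0.0, -180.0]
ft_force: [-0.2, 0.4, -1.9]
finger_gap: 52.9
grip_force: 42.5
```

```bash
python3 -m handwheel '{"series": [[[0,0,0.4,0,0,0,0.4],[0,0,0.8,0,0,0,0.4],[0,0,1.0,0,0,0,0.4],[0,0,1.1,0,0,0,0.4],[0,0,1.1,0,0,0,0.4],[0,0,1.1,0,0,0,0.4]]]}'
```

```text
time: 30.28
tool_pos: [535.1, -193.8, 27.3]
tcp_rot: [-180.0, 0.0, -180.0]
ft_force: [0.8, -0.1, -2.1]
finger_gap: 53.4
grip_force: 42.5
```

```bash
python3 -m handwheel '{"series": [[[0,0,0.1,0,0,0,0.4],[0,0,0.2,0,0,0,0.4],[0,0,0.3,0,0,0,0.4],[0,0,0.35,0,0,0,0.4],[0,0,0.35,0,0,0,0.4],[0,0,0.35,0,0,0,0.4]]]}'
```

```text
time: 31.02
tool_pos: [535.2, -193.8, 24.1]
tcp_rot: [-180.0, 0.0, -180.0]
ft_force: [-2.2, 1.2, 3.8]
finger_gap: 52.7
grip_force: 43.0
```

Contact at the expected height, so I release, retreat and check.

```bash
python3 -m handwheel '{"series": [[[0,0,0,0,0,0,0.8],[0,0,0,0,0,0,1],[0,0,0,0,0,0,1],[0,0,0,0,0,0,1],[0,0,0,0,0,0,1],[0,0,-3,0,0,0,1],[0,0,-8,0,0,0,1],[3,0,-14,0,0,0,1],[7,0,-15,0,0,0,1],[7,0,-15,0,0,0,1],[7,0,-15,0,0,0,1]]]}'
python3 - <<'E'
from h import *
W=eyes.snapshot("wrist"); S=eyes.snapshot("scene"); T=eyes.snapshot("top"); print(status.sense()["tool_pos"].round(1))
C=(535.2,-193.8,61); x,y=proj(W,C).astype(int); hsv=cv2.cvtColor(W["img"],cv2.COLOR_RGB2HSV)
for sm in (30,40):
    m=((hsv[...,1]<sm)&(hsv[...,2]>85)).astype(np.uint8); k=np.zeros_like(m); cv2.circle(k,(int(x),int(y)),70,1,-1); m&=k
    c=max(cv2.findContours(m,cv2.RETR_EXTERNAL,cv2.CHAIN_APPROX_NONE)[0],key=cv2.contourArea); p=cv2.convexHull(c)[:,0,:]; p=p[p[:,1]>y]
    q=np.array([plane(W,v,61)[:2] for v in p]); s=circ(q); print(s,np.abs(np.linalg.norm(q-s[0],axis=1)-s[1]).max().round(1))
m=cv2.inRange(hsv,(70,70,110),(100,255,255)); n,l,st,c=cv2.connectedComponentsWithStats(m)
print("tree",proj(W,(535.7,-193.4,49)),[(st[i].tolist(),c[i].round(1)) for i in range(1,n) if st[i,4]>40])
a=cv2.resize(W["img"][y-90:y+80,x-110:x+110,::-1],(390,300)); b=cv2.resize(S["img"][150:380,170:470,::-1],(400,300))
cv2.imwrite("pics/fin.png",np.hstack([a,b]))
E
```

```text
time: 32.4
tool_pos: [465.2, -193.8, 173.6]
tcp_rot: [-180.0, 0.0, 180.0]
ft_force: [0.2, 0.9, -0.3]
finger_gap: 85.6
grip_force: 0.0
[ 465.2 -193.5  172.8]
(array([ 536. , -194.1]), 26.6) 0.8
(array([ 535.8, -194.1]), 27.0) 0.8
tree [318.  323.6] [([538, 37, 66, 58, 315], array([569.4,  63.1])), ([300, 301, 15, 13, 81], array([306.8, 307.1])), ([323, 304, 13, 7, 54], array([329.6, 306.5])), ([312, 318, 13, 12, 117], array([317.7, 323.4]))]
```

View pics/fin.png

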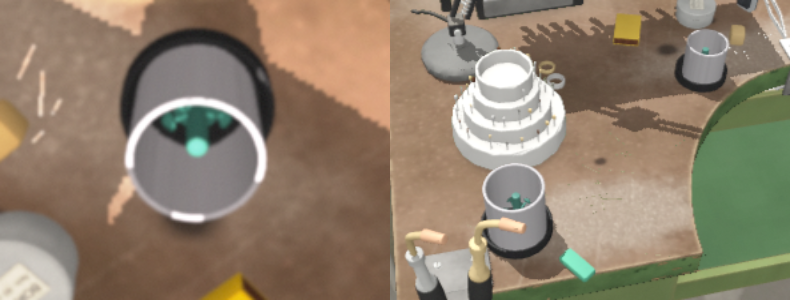

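Both flasks sit level in their rims with the trees upright and centred inside: the small flask's rim is centred near (536,-194) at 61 mm, with its tree top at (317.7,323.4) as predicted. The gripper is open and clear.

```bash
python3 -c "from bench import r; print(r.hand_in())"
```

```text
the job is handed in; nothing more can be done
None
```

The job is handed in: at the last look, both trees stood upright in their cups with the matching flasks seated level over them, everything was released, and it took about 32 s of the 112 s.

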